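# Unstack the upturned pots onto their drying bats

### The job

Take the two stacks of upturned clay pots apart, one pot at a time, and stand each pot, still rim down, in the middle of the plaster bat that matches it: round on round, square on square, the large pots on the large bats and the small ones on the small bats, with the square pots' sides parallel to their bats' edges. The clay is not yet fired, so keep the pots upright and set them down rather than dropping them, and leave the glaze jar and the wooden block where they are.

Things in the scene. Friction and masses are not known exactly. Their poses are not given: they have to be found in the camera images.
- large_round_c (a point): Upturned pot (rim down, flat base with a turned foot mark up) of brown leather-hard clay, round, 62 mm in diameter, straight-sided, 46 mm high. The point is its centre, 23 mm above its underside; z up. Rigid, 100 to 200 g. At the start it stands on the plywood ware board (top 15 mm above the table), with one of the small pots standing on it; the two stacks' centres are about 150 mm apart.
- large_square_c (a point): Upturned pot (rim down, flat base with a turned foot mark up) of brown leather-hard clay, square, 60 by 60 mm, straight-sided, 46 mm high. The point is its centre, 23 mm above its underside; z up; x and y square to its vertical sides. Rigid, 100 to 210 g. At the start it stands on the plywood ware board (top 15 mm above the table), with one of the small pots standing on it; the two stacks' centres are about 150 mm apart.
- small_round_c (a point): Upturned pot (rim down, flat base with a turned foot mark up) of brown leather-hard clay, round, 38 mm in diameter, straight-sided, 46 mm high. The point is its centre, 23 mm above its underside; z up. Rigid, 50 to 90 g. At the start it stands on one of the two large pots, roughly in the middle; which one varies.
- small_square_c (a point): Upturned pot (rim down, flat base with a turned foot mark up) of brown leather-hard clay, square, 36 by 36 mm, straight-sided, 46 mm high. The point is its centre, 23 mm above its underside; z up; x and y square to its vertical sides. Rigid, 50 to 90 g. At the start it stands on one of the two large pots, roughly in the middle; which one varies.
- bat_large_round_top (a point): White plaster bat, round, 84 mm in diameter, 12 mm thick, fixed on the wooden drying board, one of four bats in a 2 by 2 array 127 mm apart whose order varies; the place of the large round pot. The point is the middle of its top face (22 mm above the table); z up.
- bat_large_square_top (a point): White plaster bat, square, 82 by 82 mm, 12 mm thick, fixed on the wooden drying board, one of four bats in a 2 by 2 array 127 mm apart whose order varies; the place of the large square pot. The point is the middle of its top face (22 mm above the table); z up; x and y square to its edges.
- bat_small_round_top (a point): White plaster bat, round, 60 mm in diameter, 12 mm thick, fixed on the wooden drying board, one of four bats in a 2 by 2 array 127 mm apart whose order varies; the place of the small round pot. The point is the middle of its top face (22 mm above the table); z up.
- bat_small_square_top (a point): White plaster bat, square, 58 by 58 mm, 12 mm thick, fixed on the wooden drying board, one of four bats in a 2 by 2 array 127 mm apart whose order varies; the place of the small square pot. The point is the middle of its top face (22 mm above the table); z up; x and y square to its edges.
- glaze_jar_c (a point): Bystander: amber glass glaze jar with a white cap and paper label, 68 mm in diameter, 100 mm high, standing beside the boards. The point is its centre, 50 mm above the table.
- wood_block_c (a point): Bystander: pale wooden block 100 by 45 by 40 mm high lying beside the boards, apart from the pile of smaller blocks. The point is its centre, 20 mm above the table.
Not all that is in view belongs to the job. Leave any purple look-alike of the part that bears large_round_c alone. What is shaped like the part that bears large_square_c but green is not meant.

How it is judged (in metres and radians):
At the end, for the whole second after the job is handed in: Each of the four pots stands upright (within 0.1 rad) on the bat of its own shape and size, its centre within 12 mm of the bat's centre horizontally and resting on its top face; the square pots' sides are parallel to their bats' edges within 0.26 rad (15 degrees); all are released and at rest (horizontal distance between large_round_c and bat_large_round_top below 0.012 m and z of large_round_c in the frame of bat_large_round_top between 0.019 and 0.027 m and angle between each of large_round_c, large_square_c, small_round_c, small_square_c's own z axis and vertical below 0.1 rad and linear speed of each of large_round, large_square, small_round, small_square below 0.02 m/s and contact force between the fingers and large_round below 0.05 N and horizontal distance between large_square_c and bat_large_square_top below 0.012 m and z of large_square_c in the frame of bat_large_square_top between 0.019 and 0.027 m and contact force between the fingers and large_square below 0.05 N and (angle between the x axis of large_square_c and the x axis of bat_large_square_top, either way round below 0.26 rad or angle between the x axis of large_square_c and the y axis of bat_large_square_top, either way round below 0.26 rad) and horizontal distance between small_round_c and bat_small_round_top below 0.012 m and z of small_round_c in the frame of bat_small_round_top between 0.019 and 0.027 m and contact force between the fingers and small_round below 0.05 N and horizontal distance between small_square_c and bat_small_square_top below 0.012 m and z of small_square_c in the frame of bat_small_square_top between 0.019 and 0.027 m and contact force between the fingers and small_square below 0.05 N and (angle between the x axis of small_square_c and the x axis of bat_small_square_top, either way round below 0.26 rad or angle between the x axis of small_square_c and the y axis of bat_small_square_top, either way round below 0.26 rad)); the robot touches nothing.
It fails at once if a pot is tipped by more than about 30 degrees (angle between any of large_round_c, large_square_c, small_round_c, small_square_c's own z axis and vertical above 0.5 rad).
It fails at once if a pot is dropped from more than about 2 cm or thrown (moves over 0.6 m/s without the fingers on it) ((linear speed of large_round above 0.6 m/s and contact force between the fingers and large_round below 0.05 N) or (linear speed of large_square above 0.6 m/s and contact force between the fingers and large_square below 0.05 N) or (linear speed of small_round above 0.6 m/s and contact force between the fingers and small_round below 0.05 N) or (linear speed of small_square above 0.6 m/s and contact force between the fingers and small_square below 0.05 N)).
It fails at once if a large pot is lifted with a small one still on it ((height (world z) of large_round_c above 0.075 m and height (world z) of small_round_c above 0.11 m) or (height (world z) of large_round_c above 0.075 m and height (world z) of small_square_c above 0.11 m) or (height (world z) of large_square_c above 0.075 m and height (world z) of small_round_c above 0.11 m) or (height (world z) of large_square_c above 0.075 m and height (world z) of small_square_c above 0.11 m)).
It fails at once if the glaze jar or the wooden block is moved by more than 20 mm (distance of any of glaze_jar_c, wood_block_c from where it was at the start of the episode above 0.02 m).
It also fails if it takes over 102 s, if anything falls off the work surface, if the arm or the gripper's body presses on something with over 40 N, if the wrist force passes 120 N, or if a joint passes its speed limit or range.

### The arm

A 6-joint arm with a two-finger parallel gripper is mounted at the origin on the work surface. World frame = base frame: x ahead of the robot, y to its left, z up, the work surface at z = 0. Lengths are in m, angles in degrees, forces in N, time in s.
With the tool pointing down it reaches from about 0.275 to 1 m from the base axis. Payload 8.4 kg.
Tool frame: the origin (TCP) lies midway between the tips of the shut fingers; the grasp point (between the pads) lies 19 mm behind it; z points along the fingers, y is the line along which they close (so a half turn about z gives the same grasp; the last joint's range is limited). The gripper opens to 85 mm and grips with 20 to 120 N. Pads are 22 mm wide; open, the fingers measure 114 mm over their backs; the gripper's body (76 mm by 85 mm) begins 54 mm behind the grasp point. The pads swing forward as they close: fully open they stand 13 mm farther back than shut.
Start: joints at [-66.371, 20.225, 93.587, -0, 66.188, -0.138], TCP at [0.252, -0.572, 0.231] pointing down, gripper open.
Joint ranges: [-150.9, 150.9], [-52.94, 120.26], [3.33, 152.33], [-74.26, 254.26], [0, 154.13], [-172.89, 172.89]. Speed limits (degrees/s): [127.2, 127.2, 159.86, 180, 180, 180].

### API

Orientations are given as a 3x3 rotation matrix whose columns are the frame's x, y, z axes.
In Python, from plant import bot, imaging, job gives the robot as it stands. The module is installed in compiled form; this text tells all that it offers.
- The arm moves only by the tool step_arm, never from a script. Its argument "steps" is a list of rows, each an object with "slide": the shift along the tool's x, y, z in cm, a list of three; "dr": the turn, a rotation vector about the tool's x, y, z in degrees, a list of three. A call has 1 to 8 rows; each row shifts and turns the commanded pose from where the row before left it, along the tool's axes as they then stand; what a row does not reach is not made up. A row lasts 1/12 s, in which the tool goes at most 41.7 mm and 7.16 degrees, less where a joint would pass 70% of its speed; a pose out of reach is approached as far as the arm can. A call is refused whole if a number of a shift passes 4.17 or a number of a turn 7.16, either way. A call with a gripper value outside its range is refused whole. "claw" is the finger opening in cm, from 0 to 8.54, set as the call begins (left out, the last holds). The fingers move at their own pace and stop on an object; the grip force is fixed at half the most. Time passes only in rows, so rows that do not move let the fingers close. It gives the time, the measured TCP pose, the force, the opening and the grip force at its end, in the units of the state.
- bot.state(): the state, without advancing time (a new reading comes with each control period).
- imaging.capture(name): name is "scene" or "top" or "wrist"; returns a dict with "color" (400x640x3 uint8, red, green, blue), "fx", "fy", "cx", "cy" (pixels), "xyz" and "attitude" of the camera in the world. Camera axes: x right, y down, z forward; pixel columns grow to the right and rows downward; lengths in m; the calibration is good to about 2 mm. A picture is of the moment at which its call begins. There is no depth.
- job.job_done(): hands the job in; it is judged then, once.
The state is a dict: "time_s": time; "qpos": joint angles; "joint_velocities": joint speeds; "joint_torque": joint torques, N m; "tcp_pos": TCP position; "eef_rot": TCP orientation; "wrist_force": force on the tool from outside, world axes, zero at the start; "wrist_torque": the same for the moment, N m; "gripper_width": finger opening in m; "grasp_force": force on a finger pad.
Only numpy, scipy, OpenCV 4.12 (cv2) and the standard library are available. Lean on these libraries where they do the work, as an engineer would, in place of code of your own. Each camera call takes 0.05 s, during which the arm holds its last target. There are 200 camera calls.

## Working session

There is one attempt and no reset: what is moved stays moved. The work goes in short steps, Python scripts to look and compute and a tool call to move; the robot and the scene stay as the last step left them, time stands still between calls to the robot, and variables do not carry over. Pictures are saved under pics/ and viewed, at most 14 in all, crops included, and the job is handed in when it is done.

Besides the shell and the picture viewer there is one more tool, called after "Request:" in YAML: its name, and indented under it one key for each argument. step_arm: Moves the arm, as the interface text tells. Its arguments: {"type":"object","properties":{"steps":{"type":"array","items":{"type":"object","properties":{"slide":{"type":"array","items":{"type":"number"}},"dr":{"type":"array","items":{"type":"number"}}}}},"claw":{"type":"number"}},"required":["steps"]}

```bash
mkdir -p pics
cat > h.py <<'E'
import numpy as np, cv2, json
from plant import bot, imaging, job
def snap(name, fn):
    c=imaging.capture(name); cv2.imwrite('pics/'+fn+'.png',c['color'][:,:,::-1])
    np.savez('pics/'+fn+'.npz',**c); return c
def load(fn): return dict(np.load('pics/'+fn+'.npz'))
def px2w(c,u,v,z):
    R=np.array(c['attitude']).reshape(3,3); o=np.array(c['xyz'])
    d=R@np.array([(u-c['cx'])/c['fx'],(v-c['cy'])/c['fy'],1]); return o+d*(z-o[2])/d[2]
def w2px(c,p):
    R=np.array(c['attitude']).reshape(3,3); q=R.T@(np.array(p)-np.array(c['xyz']))
    return c['fx']*q[0]/q[2]+c['cx'],c['fy']*q[1]/q[2]+c['cy']
E
python3 - <<'E'
from h import *
for n in ['scene','top']:
    c=snap(n,n+'0'); print(n,c['fx'],c['cx'],c['cy'],c['xyz'],np.round(c['attitude'],3).tolist())
print(bot.state())
E
```

```text
scene 378.06279824189386 318.51658108628726 194.64878765815243 [1.09933265 0.54176718 0.78886673] [[-0.694, 0.481, -0.535], [0.72, 0.461, -0.519], [-0.003, -0.746, -0.666]]
top 382.98733863430215 315.6633416060808 201.68939647737852 [ 0.44946876 -0.013855    1.0341274 ] [[0.01, -0.996, 0.088], [-1.0, -0.008, 0.025], [-0.024, -0.088, -0.996]]
{'time_s': 0.1, 'qpos': array([-6.63719703e+01,  2.02589591e+01,  9.36266683e+01,  1.93161665e-04,
        6.61872346e+01, -1.38923543e-01]), 'joint_velocities': array([ 0.0356838 , -0.07035524, -0.05391259, -0.10235992, -0.06967555,
       -0.00747448]), 'joint_torque': array([ 2.32295190e-05, -6.06359696e+01, -3.42820752e+01, -7.97352618e-05,
        4.01582569e-03,  9.55189421e-06]), 'tcp_pos': array([ 0.25169525, -0.57159511,  0.23061811]), 'eef_rot': array([[ 9.15192821e-01,  4.03015934e-01, -5.06860755e-04],
       [ 4.03016253e-01, -9.15192078e-01,  1.16630853e-03],
       [ 6.16597340e-06, -1.27167031e-03, -9.99999191e-01]]), 'wrist_force': array([ 0.12082882, -0.65637321,  0.23867927]), 'wrist_torque': array([-0.02006331,  0.02590574, -0.01762274]), 'grasp_force': 0.0, 'gripper_width': 0.08523035841301205}
```

View pics/top0.png

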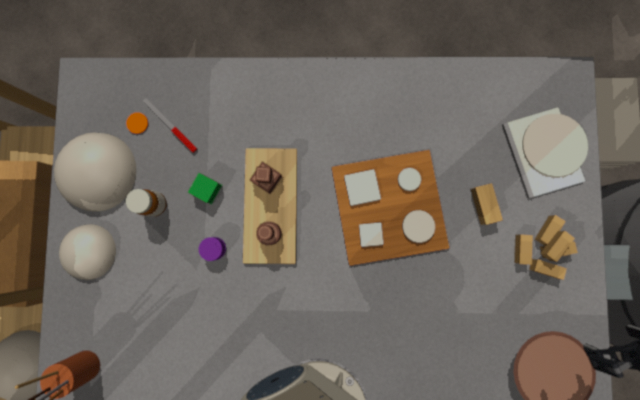

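View pics/scene0.png

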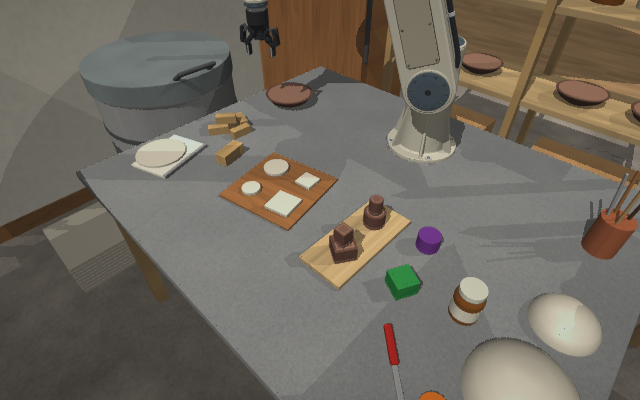

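The pots are the brown stacks at top-camera pixels (266,178), square, and (268,233), round. The look-alikes to leave alone are the green block at (205,188) and the purple cylinder at (211,249). The bats are large square (362,187), small round (410,180), small square (371,235) and large round (419,226). The jar is at (145,203) and the wooden block at (487,204).

Run:
```python
from h import *
c=load('top0'); im=c['color']
hsv=cv2.cvtColor(im,cv2.COLOR_RGB2HSV)
m=((hsv[:,:,1]<60)&(hsv[:,:,2]>150)).astype(np.uint8); m[:, :330]=0; m[:,450:]=0; m[:150]=0;m[265:]=0
n,l,s,ce=cv2.connectedComponentsWithStats(m)
for i in range(1,n):
    if s[i,4]<100: continue
    ct=max(cv2.findContours((l==i).astype(np.uint8),0,cv2.CHAIN_APPROX_NONE)[0],key=cv2.contourArea)
    P=np.array([px2w(c,*p[0],.022)[:2] for p in ct],np.float32)*1000
    print('bat',ce[i].round(1),px2w(c,*ce[i],.022).round(4),cv2.minAreaRect(P))
a=im[145:270,235:305,::-1]
a=cv2.resize(a,None,fx=4.5,fy=4.5,interpolation=cv2.INTER_CUBIC); a=cv2.convertScaleAbs(a,alpha=1.8)
s0=load('scene0')['color'][185:270,310:400,::-1]; s0=cv2.resize(s0,None,fx=5,fy=5,interpolation=cv2.INTER_CUBIC); s0=cv2.convertScaleAbs(s0,alpha=1.8)
o=np.zeros((570,800,3),np.uint8); o[:562,:315]=a[:562,:315]; o[:425,330:780]=s0; cv2.imwrite('pics/crop1.png',o)
```

```text
bat [409.4 178.5] [ 0.6026 -0.2367  0.022 ] ((602.6707153320312, -237.04562377929688), (55.402530670166016, 56.432708740234375), 89.50813293457031)
bat [362.  186.8] [ 0.5794 -0.1114  0.022 ] ((579.72802734375, -111.33830261230469), (80.43223571777344, 81.23237609863281), 12.423697471618652)
bat [418.5 225.7] [ 0.4778 -0.2591  0.022 ] ((478.51470947265625, -259.1258544921875), (80.37582397460938, 78.52465057373047), 44.94802474975586)
bat [370.6 233.9] [ 0.455 -0.134  0.022] ((455.1746520996094, -134.00498962402344), (56.08013916015625, 56.62900161743164), 5.756779193878174)
```

View pics/crop1.png

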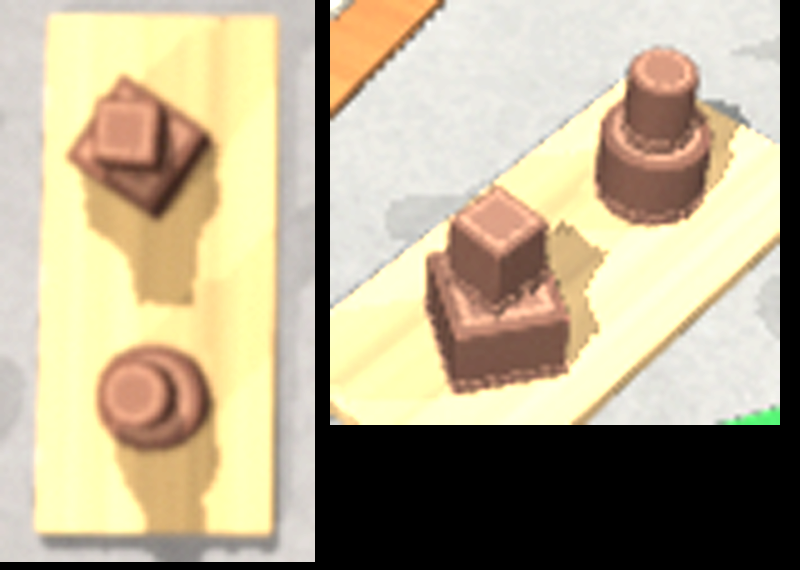

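The crop shows the small square on the large square (small top at about px (263.2,173.9), large about 34° turned). It also shows the small round on the large round (small top at about (265.4,232.8)). The bats form a 127 mm grid turned about 10°, which matches the description.

```bash
cat >> h.py <<'E'
from scipy.spatial.transform import Rotation as Rn
def plan(x,y,z,yaw=None,n=None):
    """constant per-row slide/turn from the present pose to (x,y,z), tool down, tool-x at yaw (deg, mod 180)"""
    s=bot.state(); R=np.array(s['eef_rot']); p=np.array(s['tcp_pos']); y0=np.degrees(np.arctan2(R[1,0],R[0,0]))
    if yaw is None: yaw=y0
    yaw=y0+(yaw-y0+90)%180-90
    g=Rn.from_euler('z',yaw,degrees=True).as_matrix()@np.diag([1,-1,-1.])
    r=Rn.from_matrix(R.T@g).as_rotvec(); d=R.T@(np.array([x,y,z])-p)*100
    n=n or max(1,int(np.ceil(max(np.linalg.norm(d)/3.9,np.degrees(np.abs(r)).max()/6.9))))
    S=sum(Rn.from_rotvec(r*k/n).as_matrix() for k in range(n)); sl=np.linalg.solve(S,d)
    print('pos',p.round(4),'yaw0',round(y0,1),'->',round(yaw,1),'rows',n,'slide',sl.round(2).tolist(),'dr',np.degrees(r/n).round(2).tolist(),'width',round(float(s['gripper_width']),4),'F',s['wrist_force'].round(1),'grip',round(float(s['grasp_force']),1),'t',s['time_s'])
E
python3 - <<'E'
from h import *
c=load('top0')
f=lambda x,y,z:px2w(c,235+x/4.5,145+y/4.5,z).round(4)
print('ssq',f(127,130,.107),'lsq',f(139.5,147,.061),'sr',f(137,395,.107),'lr',f(154,398,.061))
P=np.array([f(*q,.061)[:2] for q in [(123,77),(210,140),(157,215),(68,157)]],np.float32)*1000; print(cv2.minAreaRect(P))
p=f(127,130,.107); plan(p[0],p[1],.23,90)
w=snap('wrist','w0'); s=bot.state(); R=np.array(s['eef_rot']); print('cam in tool',R.T@(w['xyz']-s['tcp_pos']),(R.T@np.array(w['attitude'])).round(3).tolist(),w['fx'])
E
```

```text
ssq [0.5987 0.1386 0.107 ] lsq [0.5963 0.1388 0.061 ] sr [0.4547 0.13   0.107 ] lr [0.4534 0.1274 0.061 ]
((596.4567260742188, 138.38970947265625), (62.332054138183594, 55.610191345214844), 56.738548278808594)
pos [ 0.2517 -0.5716  0.2306] yaw0 23.8 -> 90.0 rows 21 slide [3.94, -0.6, 0.0] dr [-0.0, -0.0, -3.15] width 0.0852 F [ 0.1 -0.7  0.2] grip 0.0 t 0.1
cam in tool [ 0.07408013  0.00101254 -0.14266997] [[-0.0, -0.957, -0.291], [1.0, 0.0, -0.0], [0.0, -0.291, 0.957]] 341.87909877120694
```

Request:
step_arm:
  steps:
    - {"slide":[3.94,-0.6,0],"dr":[0,0,-3.15]}
    - {"slide":[3.94,-0.6,0],"dr":[0,0,-3.15]}
    - {"slide":[3.94,-0.6,0],"dr":[0,0,-3.15]}
    - {"slide":[3.94,-0.6,0],"dr":[0,0,-3.15]}
    - {"slide":[3.94,-0.6,0],"dr":[0,0,-3.15]}
    - {"slide":[3.94,-0.6,0],"dr":[0,0,-3.15]}
    - {"slide":[3.94,-0.6,0],"dr":[0,0,-3.15]}
    - {"slide":[3.94,-0.6,0],"dr":[0,0,-3.15]}

```text
time_s: 0.82
tcp_pos: [0.4827, -0.3529, 0.2311]
eef_rot: [[0.654, 0.756, -0.0], [0.756, -0.654, 0.0], [0.0, -0.0, -1.0]]
wrist_force: [1.2, -1.0, -0.7]
gripper_width: 0.0855
grasp_force: 0.0
```

Request:
step_arm:
  steps:
    - {"slide":[3.94,-0.6,0],"dr":[0,0,-3.15]}
    - {"slide":[3.94,-0.6,0],"dr":[0,0,-3.15]}
    - {"slide":[3.94,-0.6,0],"dr":[0,0,-3.15]}
    - {"slide":[3.94,-0.6,0],"dr":[0,0,-3.15]}
    - {"slide":[3.94,-0.6,0],"dr":[0,0,-3.15]}
    - {"slide":[3.94,-0.6,0],"dr":[0,0,-3.15]}
    - {"slide":[3.94,-0.6,0],"dr":[0,0,-3.15]}
    - {"slide":[3.94,-0.6,0],"dr":[0,0,-3.15]}

```text
time_s: 1.48
tcp_pos: [0.5971, -0.0579, 0.2311]
eef_rot: [[0.27, 0.963, 0.0], [0.963, -0.27, -0.0], [-0.0, 0.0, -1.0]]
wrist_force: [0.2, 0.2, 0.5]
gripper_width: 0.0851
grasp_force: 0.0
```

Request:
step_arm:
  steps:
    - {"slide":[3.94,-0.6,0],"dr":[0,0,-3.15]}
    - {"slide":[3.94,-0.6,0],"dr":[0,0,-3.15]}
    - {"slide":[3.94,-0.6,0],"dr":[0,0,-3.15]}
    - {"slide":[3.94,-0.6,0],"dr":[0,0,-3.15]}
    - {"slide":[3.94,-0.6,0],"dr":[0,0,-3.15]}
    - {"slide":[0,0,0],"dr":[0,0,0]}

```text
time_s: 1.98
tcp_pos: [0.5988, 0.1451, 0.231]
eef_rot: [[-0.006, 1.0, -0.0], [1.0, 0.006, 0.002], [0.002, -0.0, -1.0]]
wrist_force: [-1.0, -0.2, -1.5]
gripper_width: 0.0854
grasp_force: 0.0
```

Run:
```python
from h import *
c=snap('wrist','w1'); print(bot.state()['tcp_pos'], w2px(c,[.5987,.1386,.107]),w2px(c,[.5963,.1388,.061]))
a=cv2.convertScaleAbs(c['color'][:,:,::-1],alpha=1.5); cv2.imwrite('pics/w1b.png',a)
```

```text
[0.59906444 0.14215785 0.23095349] (np.float64(315.81174080638493), np.float64(197.08111389396828)) (np.float64(313.3782957013672), np.float64(182.99260316976716))
```

View pics/w1b.png

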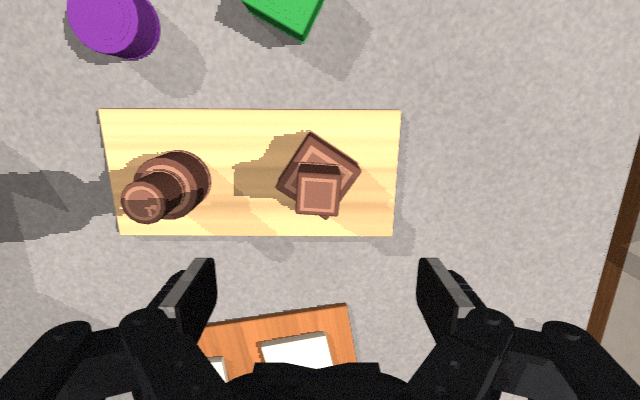

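The wrist view shows the small square top at about (318,196) with the large square beneath it. The small round top is at (144,202).

Run:
```python
from h import *
c=load('w1')
def rect(q,z):
    P=np.array([px2w(c,*p,z)[:2] for p in q])*1000; e=[np.degrees(np.arctan2(*(P[(i+1)%len(P)]-P[i])[::-1]))%90 for i in range(len(P)-1)]
    print(P.mean(0).round(1),'edges',np.round(e,1),'len',np.linalg.norm(np.diff(P,axis=0),axis=1).round(1)); return P
rect([(298,176),(341,178),(338,217),(296,214)],.107)
rect([(277,186),(309,132),(361,173)],.061)
print('lsq c from diag',(px2w(c,277,186,.061)+px2w(c,361,173,.061))/2)
print('sr',px2w(c,144,202,.107),'lr',px2w(c,173,185,.061))
# refine small round/large round by brightness? print bats by top for plan
plan(.599,.139,.068,90)
```

```text
[600.7 139. ] edges [87.6 87.2 86. ] len [34.5 33.2 34.9]
[598.3 156.9] edges [59.1 52.3] len [58.9 61.4]
lsq c from diag [0.60134666 0.1421776  0.061     ]
sr [0.45806289 0.13355352 0.107     ] lr [0.46358971 0.13605414 0.061     ]
pos [0.5991 0.1422 0.231 ] yaw0 90.2 -> 90.0 rows 5 slide [-0.06, -0.0, 3.26] dr [-0.01, -0.01, 0.04] width 0.0852 F [ 0.  -1.5 -0.2] grip 0.0 t 2.0333
```

Request:
step_arm:
  steps:
    - {"slide":[-0.06,0.02,3.26],"dr":[0,0,0.6]}
    - {"slide":[-0.06,0.02,3.26],"dr":[0,0,0.6]}
    - {"slide":[-0.06,0.02,3.26],"dr":[0,0,0.6]}
    - {"slide":[-0.06,0.02,3.26],"dr":[0,0,0.6]}
    - {"slide":[-0.06,0.02,2.2],"dr":[0,0,0.6]}
    - {"slide":[0,0,1.0],"dr":[0,0,0]}
    - {"slide":[0,0,0],"dr":[0,0,0]}

```text
time_s: 2.62
tcp_pos: [0.5991, 0.1343, 0.0665]
eef_rot: [[0.055, 0.998, -0.004], [0.998, -0.055, -0.001], [-0.001, -0.004, -1.0]]
wrist_force: [0.0, 0.0, 0.3]
gripper_width: 0.0855
grasp_force: 0.0
```

Request:
step_arm:
  claw: 2.5
  steps:
    - {"slide":[0,0,0]}
    - {"slide":[0,0,0]}
    - {"slide":[0,0,0]}
    - {"slide":[0,0,0]}
    - {"slide":[0,0,0]}
    - {"slide":[0,0,0]}
    - {"slide":[0,0,0]}
    - {"slide":[0,0,0]}

```text
schema error: expected keys slide, dr
```

Request:
step_arm:
  claw: 2.5
  steps:
    - {"slide":[0.45,0.1,0],"dr":[0,0,0]}
    - {"slide":[0,0,0],"dr":[0,0,0]}
    - {"slide":[0,0,0],"dr":[0,0,0]}
    - {"slide":[0,0,0],"dr":[0,0,0]}
    - {"slide":[0,0,0],"dr":[0,0,0]}
    - {"slide":[0,0,0],"dr":[0,0,0]}
    - {"slide":[0,0,0],"dr":[0,0,0]}
    - {"slide":[0,0,0],"dr":[0,0,0]}

```text
time_s: 3.28
tcp_pos: [0.6029, 0.1405, 0.0705]
eef_rot: [[0.054, 0.999, 0.003], [0.999, -0.054, 0.001], [0.001, 0.002, -1.0]]
wrist_force: [-0.2, -0.1, 7.7]
gripper_width: 0.0354
grasp_force: 60.5
```

Request:
step_arm:
  steps:
    - {"slide":[0,0,-0.8],"dr":[0,0,0]}
    - {"slide":[0,0,-1.5],"dr":[0,0,0]}
    - {"slide":[0,0,-3],"dr":[0,0,0]}
    - {"slide":[0,0,-3],"dr":[0,0,0]}
    - {"slide":[0,0,-1.7],"dr":[0,0,0]}
    - {"slide":[0,0,0],"dr":[0,0,0]}

```text
time_s: 3.78
tcp_pos: [0.6044, 0.1408, 0.1741]
eef_rot: [[0.054, 0.999, 0.007], [0.999, -0.054, 0.002], [0.002, 0.007, -1.0]]
wrist_force: [-0.5, 0.5, -0.2]
gripper_width: 0.0352
grasp_force: 59.8
```

Run:
```python
from h import *
snap('wrist','w2'); 
plan(.455,-.134,.16,100.3)
for i in range(3): imaging.capture('top'); print(bot.state()['tcp_pos'])
```

```text
pos [0.6033 0.1405 0.1718] yaw0 86.9 -> 100.3 rows 9 slide [-2.97, -1.8, 0.12] dr [0.03, -0.01, -1.49] width 0.0352 F [ 0.2 -0.1 -1.3] grip 59.8 t 3.8333
[0.60215739 0.14027106 0.16992662]
[0.60139395 0.140104   0.16868628]
[0.60097697 0.14002536 0.16795048]
```

View pics/w2.png

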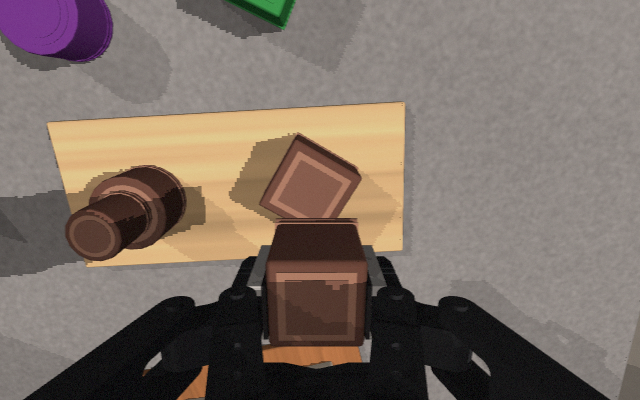

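Run:
```python
from h import *
for i in range(3): imaging.capture('top')
plan(.455,-.134,.08,99)
```

```text
pos [0.6011 0.14   0.1676] yaw0 86.9 -> 99.0 rows 9 slide [-2.98, -1.74, 0.98] dr [-0.01, 0.0, -1.34] width 0.0355 F [ 0.  -0.1  0.1] grip 59.8 t 4.1333
```

Request:
step_arm:
  steps:
    - {"slide":[-2.98,-1.74,0.98],"dr":[0,0,-1.34]}
    - {"slide":[-2.98,-1.74,0.98],"dr":[0,0,-1.34]}
    - {"slide":[-2.98,-1.74,0.98],"dr":[0,0,-1.34]}
    - {"slide":[-2.98,-1.74,0.98],"dr":[0,0,-1.34]}
    - {"slide":[-2.98,-1.74,0.98],"dr":[0,0,-1.34]}
    - {"slide":[-2.98,-1.74,0.98],"dr":[0,0,-1.34]}
    - {"slide":[-2.98,-1.74,0.98],"dr":[0,0,-1.34]}
    - {"slide":[-2.98,-1.74,0.98],"dr":[0,0,-1.34]}

```text
time_s: 4.8
tcp_pos: [0.4681, -0.1027, 0.0895]
eef_rot: [[-0.134, 0.991, -0.001], [0.991, 0.134, 0.0], [0.0, -0.001, -1.0]]
wrist_force: [0.1, -0.8, -0.3]
gripper_width: 0.0355
grasp_force: 59.9
```

Request:
step_arm:
  steps:
    - {"slide":[-2.98,-1.74,0.98],"dr":[0,0,-1.34]}
    - {"slide":[0,0,0],"dr":[0,0,0]}
    - {"slide":[0,0,0],"dr":[0,0,0]}
    - {"slide":[0,0,0],"dr":[0,0,0]}

```text
time_s: 5.13
tcp_pos: [0.4564, -0.1334, 0.0804]
eef_rot: [[-0.155, 0.988, -0.0], [0.988, 0.155, 0.0], [0.0, -0.0, -1.0]]
wrist_force: [0.9, 0.4, -0.8]
gripper_width: 0.035
grasp_force: 60.0
```

Run:
```python
from h import *
snap('wrist','w3');c=snap('top','t3');print('bat px',w2px(load('w3'),[.455,-.134,.022]))
plan(.455,-.134,.031,99)
```

```text
bat px (np.float64(313.7344739841436), np.float64(217.34141163604454))
pos [ 0.457  -0.1327  0.0808] yaw0 99.0 -> 99.0 rows 2 slide [-0.05, -0.11, 2.49] dr [0.01, -0.0, 0.01] width 0.0351 F [ 0.6  0.8 -0.5] grip 60.0 t 5.2333
```

View pics/w3.png

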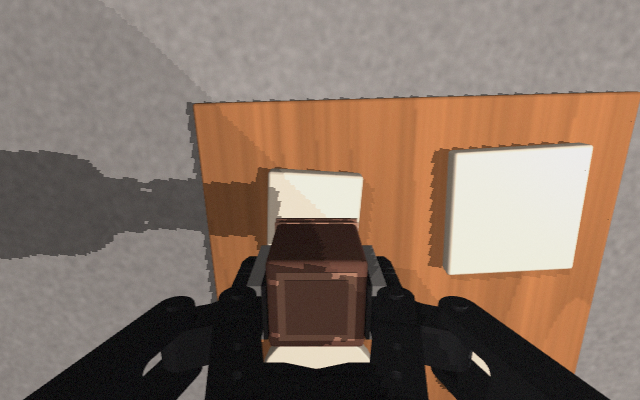

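Run:
```python
from h import *
c=load('w3')
for q in [[(269,171),(363,175)],[(452,153),(592,145),(573,268),(449,275)]]:
    P=np.array([px2w(c,*p,.022)[:2] for p in q])*1000
    D=np.diff(P,axis=0); print(P.round(1).tolist(),P.mean(0).round(1),np.linalg.norm(D,axis=1).round(1),(np.degrees(np.arctan2(D[:,1],D[:,0]))%90).round(1))
```

```text
[[423.9, -108.9], [480.2, -102.6]] [ 452.1 -105.8] [56.6] [6.4]
[[529.6, -81.4], [609.4, -64.1], [628.1, -142.5], [549.3, -160.1]] [ 579.1 -112. ] [81.7 80.6 80.7] [12.2 13.4 12.6]
```

Request:
step_arm:
  steps:
    - {"slide":[-0.1,-0.05,2],"dr":[0,0,1.3]}
    - {"slide":[0,0,1.7],"dr":[0,0,1.3]}
    - {"slide":[0,0,0.8],"dr":[0,0,0]}
    - {"slide":[0,0,0.3],"dr":[0,0,0]}
    - {"slide":[0,0,0],"dr":[0,0,0]}
    - {"slide":[0,0,0],"dr":[0,0,0]}
    - {"slide":[0,0,0],"dr":[0,0,0]}
    - {"slide":[0,0,0],"dr":[0,0,0]}

```text
time_s: 5.9
tcp_pos: [0.4566, -0.1346, 0.0334]
eef_rot: [[-0.111, 0.994, 0.001], [0.994, 0.111, -0.0], [-0.0, 0.001, -1.0]]
wrist_force: [-0.0, 0.4, -0.8]
gripper_width: 0.0355
grasp_force: 60.1
```

Request:
step_arm:
  steps:
    - {"slide":[0,-0.1,0.25],"dr":[0,0,0]}
    - {"slide":[0,0,0],"dr":[0,0,0]}
    - {"slide":[0,0,0],"dr":[0,0,0]}
    - {"slide":[0,0,0],"dr":[0,0,0]}

```text
time_s: 6.23
tcp_pos: [0.4561, -0.135, 0.0315]
eef_rot: [[-0.111, 0.994, 0.002], [0.994, 0.111, -0.0], [-0.001, 0.002, -1.0]]
wrist_force: [-1.5, 2.4, 15.3]
gripper_width: 0.0358
grasp_force: 61.6
```

Request:
step_arm:
  claw: 8.54
  steps:
    - {"slide":[0,0,-0.1],"dr":[0,0,0]}
    - {"slide":[0,0,0],"dr":[0,0,0]}
    - {"slide":[0,0,0],"dr":[0,0,0]}
    - {"slide":[0,0,0],"dr":[0,0,0]}
    - {"slide":[0,0,0],"dr":[0,0,0]}
    - {"slide":[0,0,0],"dr":[0,0,0]}

```text
time_s: 6.73
tcp_pos: [0.4549, -0.1347, 0.0311]
eef_rot: [[-0.111, 0.994, -0.0], [0.994, 0.111, 0.0], [0.0, -0.0, -1.0]]
wrist_force: [0.6, 1.0, -1.0]
gripper_width: 0.0851
grasp_force: 0.0
```

Request:
step_arm:
  steps:
    - {"slide":[0,0,-1.5],"dr":[0,0,0]}
    - {"slide":[0,0,-3.5],"dr":[0,0,0]}
    - {"slide":[0,0,-4],"dr":[0,0,0]}
    - {"slide":[0,0,-4],"dr":[0,0,0]}
    - {"slide":[0,0,-3],"dr":[0,0,0]}
    - {"slide":[0,0,0],"dr":[0,0,0]}

```text
time_s: 7.23
tcp_pos: [0.4583, -0.1357, 0.1971]
eef_rot: [[-0.111, 0.994, 0.009], [0.994, 0.111, -0.003], [-0.004, 0.009, -1.0]]
wrist_force: [1.6, -1.0, 0.1]
gripper_width: 0.0853
grasp_force: 0.0
```

Run:
```python
from h import *
for i in range(3):c=snap('wrist','w4')
print('bat/pot px',w2px(c,[.4553,-.1346,.068]))
plan(.457,.132,.2,90)
```

```text
bat/pot px (np.float64(315.2015550512019), np.float64(188.34967805435596))
pos [ 0.4547 -0.1346  0.191 ] yaw0 96.4 -> 90.0 rows 7 slide [3.8, 0.27, -0.13] dr [0.0, 0.0, 0.91] width 0.0856 F [-0.2  0.1 -1.2] grip 0.0 t 7.3833
```

View pics/w4.png

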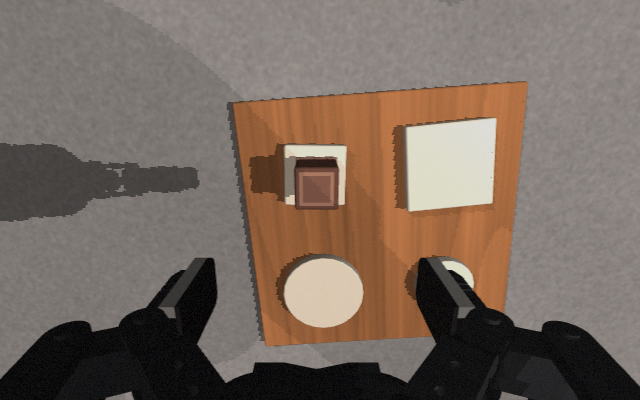

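Request:
step_arm:
  steps:
    - {"slide":[3.8,0.27,-0.13],"dr":[0,0,0.91]}
    - {"slide":[3.8,0.27,-0.13],"dr":[0,0,0.91]}
    - {"slide":[3.8,0.27,-0.13],"dr":[0,0,0.91]}
    - {"slide":[3.8,0.27,-0.13],"dr":[0,0,0.91]}
    - {"slide":[3.8,0.27,-0.13],"dr":[0,0,0.91]}
    - {"slide":[3.8,0.27,-0.13],"dr":[0,0,0.91]}
    - {"slide":[3.8,0.27,-0.13],"dr":[0,0,0.91]}
    - {"slide":[0,0,0],"dr":[0,0,0]}

```text
time_s: 8.05
tcp_pos: [0.4564, 0.137, 0.1989]
eef_rot: [[-0.003, 1.0, -0.002], [1.0, 0.003, 0.001], [0.001, -0.002, -1.0]]
wrist_force: [-0.0, -0.7, 0.7]
gripper_width: 0.0854
grasp_force: 0.0
```

Run:
```python
from h import *
for i in range(4):c=snap('wrist','w5')
print('bat LR',px2w(load('w4'),323,292,.022))
plan(.457,.132,.068,90)
a=cv2.convertScaleAbs(c['color'][:,:,::-1],alpha=1.5); cv2.imwrite('pics/w5b.png',a)
```

```text
bat LR [ 0.4771005  -0.25768066  0.022     ]
pos [0.456  0.1311 0.1989] yaw0 90.0 -> 90.0 rows 4 slide [0.03, 0.03, 3.27] dr [-0.04, 0.02, 0.01] width 0.0853 F [-0.3  0.4  0.2] grip 0.0 t 8.25
```

View pics/w5b.png

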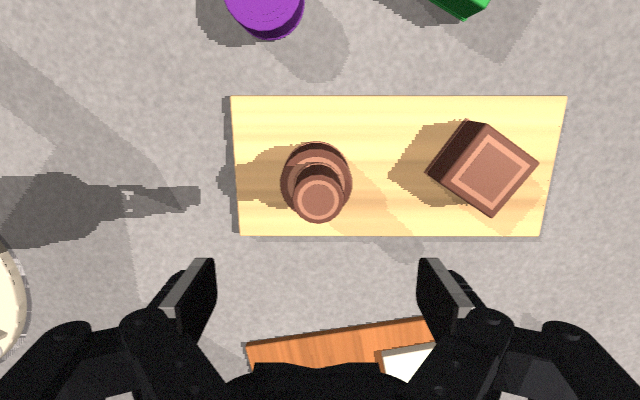

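Run:
```python
from h import *
c=load('w5')
print('sr',px2w(c,318.5,198,.107), (px2w(c,345,198,.107)-px2w(c,292,198,.107))[0])
a,b=px2w(c,281,181,.061),px2w(c,352,181,.061);t=px2w(c,316,142,.061); print('lr x',(a+b)[0]/2,(b-a)[0],'y',t[1]-.031)
P=np.array([px2w(c,*p,.061)[:2] for p in [(486,123),(539,164),(492,217),(433,174)]])*1000; D=np.diff(P,axis=0)
print('lsq',P.mean(0),np.linalg.norm(D,axis=1),np.degrees(np.arctan2(D[:,1],D[:,0]))%90)
```

```text
sr [0.45738759 0.13387521 0.107     ] 0.03796746095685882
lr x 0.4558021719272548 0.059939050986614506 y 0.1366714888585885
lsq [598.48462575 144.36205823] [59.00327502 56.63130027 67.03263826] [55.74803507 55.82152264 55.3442901 ]
```

Request:
step_arm:
  steps:
    - {"slide":[0.25,0.1,3],"dr":[0,0,0]}
    - {"slide":[0,0,3.5],"dr":[0,0,0]}
    - {"slide":[0,0,3.4],"dr":[0,0,0]}
    - {"slide":[0,0,2],"dr":[0,0,0]}
    - {"slide":[0,0,0.9],"dr":[0,0,0]}
    - {"slide":[0,0,0],"dr":[0,0,0]}
    - {"slide":[0,0,0],"dr":[0,0,0]}
    - {"slide":[0,0,0],"dr":[0,0,0]}

```text
time_s: 8.92
tcp_pos: [0.4589, 0.1341, 0.0734]
eef_rot: [[0.001, 1.0, 0.002], [1.0, -0.001, 0.0], [0.0, 0.002, -1.0]]
wrist_force: [0.5, 0.5, -0.5]
gripper_width: 0.0858
grasp_force: 0.0
```

Request:
step_arm:
  claw: 2.5
  steps:
    - {"slide":[0,0,0],"dr":[0,0,0]}
    - {"slide":[0,0,0],"dr":[0,0,0]}
    - {"slide":[0,0,0],"dr":[0,0,0]}
    - {"slide":[0,0,0],"dr":[0,0,0]}
    - {"slide":[0,0,0],"dr":[0,0,0]}
    - {"slide":[0,0,0],"dr":[0,0,0]}
    - {"slide":[0,0,0],"dr":[0,0,0]}
    - {"slide":[0,0,0],"dr":[0,0,0]}

```text
time_s: 9.58
tcp_pos: [0.4582, 0.1345, 0.0731]
eef_rot: [[-0.0, 1.0, 0.001], [1.0, 0.0, 0.0], [0.0, 0.001, -1.0]]
wrist_force: [-1.4, -1.3, 9.5]
gripper_width: 0.0366
grasp_force: 59.2
```

Request:
step_arm:
  steps:
    - {"slide":[0,0,-0.8],"dr":[0,0,0]}
    - {"slide":[0,0,-1.5],"dr":[0,0,0]}
    - {"slide":[0,0,-3],"dr":[0,0,0]}
    - {"slide":[0,0,-3],"dr":[0,0,0]}
    - {"slide":[0,0,-1.7],"dr":[0,0,0]}
    - {"slide":[0,0,0],"dr":[0,0,0]}
    - {"slide":[0,0,0],"dr":[0,0,0]}

```text
time_s: 10.17
tcp_pos: [0.4585, 0.1346, 0.1734]
eef_rot: [[-0.0, 1.0, 0.002], [1.0, 0.0, 0.001], [0.001, 0.002, -1.0]]
wrist_force: [0.8, -0.7, -1.2]
gripper_width: 0.0367
grasp_force: 60.1
```

Run:
```python
from h import *
for i in range(3): imaging.capture('wrist')
plan(.6027,-.237,.085,90,n=11)
```

```text
pos [0.457  0.1341 0.1712] yaw0 90.0 -> 90.0 rows 11 slide [-3.37, 1.32, 0.78] dr [-0.01, 0.0, 0.0] width 0.0367 F [ 0.3 -0.1 -1.3] grip 60.1 t 10.3167
```

Request:
step_arm:
  steps:
    - {"slide":[-3.37,1.32,0.78],"dr":[0,0,0]}
    - {"slide":[-3.37,1.32,0.78],"dr":[0,0,0]}
    - {"slide":[-3.37,1.32,0.78],"dr":[0,0,0]}
    - {"slide":[-3.37,1.32,0.78],"dr":[0,0,0]}
    - {"slide":[-3.37,1.32,0.78],"dr":[0,0,0]}
    - {"slide":[-3.37,1.32,0.78],"dr":[0,0,0]}
    - {"slide":[-3.37,1.32,0.78],"dr":[0,0,0]}
    - {"slide":[-3.37,1.32,0.78],"dr":[0,0,0]}

```text
time_s: 10.98
tcp_pos: [0.5629, -0.1369, 0.1079]
eef_rot: [[0.0, 1.0, -0.003], [1.0, -0.0, 0.001], [0.001, -0.003, -1.0]]
wrist_force: [0.5, 1.4, -1.8]
gripper_width: 0.0367
grasp_force: 60.1
```

Request:
step_arm:
  steps:
    - {"slide":[-3.37,1.32,0.78],"dr":[0,0,0]}
    - {"slide":[-3.37,1.32,0.78],"dr":[0,0,0]}
    - {"slide":[-3.37,1.32,0.78],"dr":[0,0,0]}
    - {"slide":[0,0,0],"dr":[0,0,0]}
    - {"slide":[0,0,0],"dr":[0,0,0]}
    - {"slide":[0,0,0],"dr":[0,0,0]}
    - {"slide":[0,0,0],"dr":[0,0,0]}

```text
time_s: 11.57
tcp_pos: [0.6023, -0.2352, 0.0857]
eef_rot: [[-0.001, 1.0, -0.002], [1.0, 0.001, 0.001], [0.001, -0.002, -1.0]]
wrist_force: [-0.2, -0.4, -0.5]
gripper_width: 0.0366
grasp_force: 60.2
```

Run:
```python
from h import *
for i in range(2): c=snap('wrist','w6')
plan(.6027,-.237,.038,90,n=3)
print([np.round(w2px(c,[.6027+.03*np.cos(a),-.237+.03*np.sin(a),.022])).tolist() for a in np.radians([0,90,180])])
```

```text
pos [ 0.6028 -0.2352  0.0864] yaw0 90.1 -> 90.0 rows 3 slide [-0.06, -0.0, 1.61] dr [-0.01, -0.01, 0.02] width 0.0367 F [ 0.4  0.4 -0.8] grip 60.2 t 11.6667
[[363.0, 217.0], [316.0, 171.0], [269.0, 216.0]]
```

View pics/w6.png

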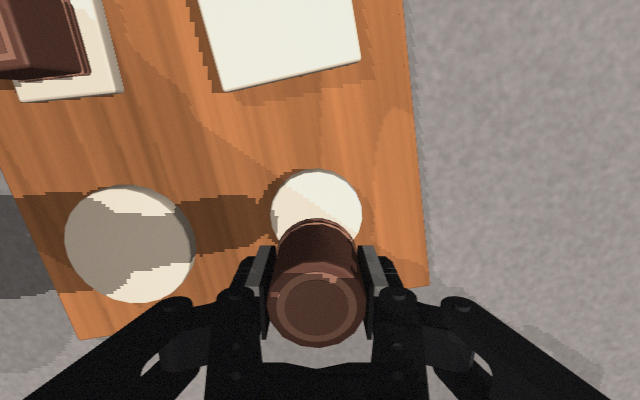

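The bat's edges at (271,~215), (362,~215) and top (316,171) match the prediction, so I lower the pot.

Request:
step_arm:
  steps:
    - {"slide":[-0.1,0,2],"dr":[0,0,0]}
    - {"slide":[0,0,1.7],"dr":[0,0,0]}
    - {"slide":[0,0,0.8],"dr":[0,0,0]}
    - {"slide":[0,0,0.3],"dr":[0,0,0]}
    - {"slide":[0,0,0],"dr":[0,0,0]}
    - {"slide":[0,0,0],"dr":[0,0,0]}
    - {"slide":[0,0,0.2],"dr":[0,0,0]}
    - {"slide":[0,0,0],"dr":[0,0,0]}

```text
time_s: 12.33
tcp_pos: [0.6036, -0.2374, 0.0371]
eef_rot: [[-0.0, 1.0, 0.001], [1.0, 0.0, -0.0], [-0.0, 0.001, -1.0]]
wrist_force: [0.5, -0.4, -1.2]
gripper_width: 0.0368
grasp_force: 60.2
```

Request:
step_arm:
  steps:
    - {"slide":[0,0,0],"dr":[0,0,0]}
    - {"slide":[0,0,0],"dr":[0,0,0]}

```text
time_s: 12.5
tcp_pos: [0.6034, -0.2375, 0.0369]
eef_rot: [[-0.0, 1.0, 0.001], [1.0, 0.0, -0.0], [-0.0, 0.001, -1.0]]
wrist_force: [0.0, -0.7, -0.4]
gripper_width: 0.0363
grasp_force: 60.2
```

Request:
step_arm:
  steps:
    - {"slide":[0,0,0.25],"dr":[0,0,0]}
    - {"slide":[0,0,0],"dr":[0,0,0]}
    - {"slide":[0,0,0],"dr":[0,0,0]}
    - {"slide":[0,0,0],"dr":[0,0,0]}

```text
time_s: 12.83
tcp_pos: [0.6036, -0.2375, 0.0342]
eef_rot: [[-0.0, 1.0, 0.001], [1.0, 0.0, -0.0], [-0.0, 0.001, -1.0]]
wrist_force: [0.7, -1.2, 1.3]
gripper_width: 0.0366
grasp_force: 60.4
```

Contact is just starting. I go a touch lower, release, and rise.

Request:
step_arm:
  steps:
    - {"slide":[0,0,0.08],"dr":[0,0,0]}
    - {"slide":[0,0,0],"dr":[0,0,0]}
    - {"slide":[0,0,0],"dr":[0,0,0]}

```text
time_s: 13.08
tcp_pos: [0.6036, -0.2375, 0.0342]
eef_rot: [[-0.0, 1.0, 0.001], [1.0, 0.0, -0.0], [-0.0, 0.001, -1.0]]
wrist_force: [-1.2, 0.3, 9.6]
gripper_width: 0.0365
grasp_force: 61.2
```

Request:
step_arm:
  claw: 8.54
  steps:
    - {"slide":[0,0,0],"dr":[0,0,0]}
    - {"slide":[0,0,0],"dr":[0,0,0]}
    - {"slide":[0,0,0],"dr":[0,0,0]}
    - {"slide":[0,0,0],"dr":[0,0,0]}
    - {"slide":[0,0,0],"dr":[0,0,0]}
    - {"slide":[0,0,0],"dr":[0,0,0]}

```text
time_s: 13.58
tcp_pos: [0.603, -0.2373, 0.033]
eef_rot: [[-0.0, 1.0, -0.0], [1.0, 0.0, 0.0], [0.0, -0.0, -1.0]]
wrist_force: [0.1, 1.3, 0.4]
gripper_width: 0.0849
grasp_force: 0.0
```

Request:
step_arm:
  steps:
    - {"slide":[0,0,-1.5],"dr":[0,0,0]}
    - {"slide":[0,0,-3.5],"dr":[0,0,0]}
    - {"slide":[0,0,-4],"dr":[0,0,0]}
    - {"slide":[0,0,-4],"dr":[0,0,0]}
    - {"slide":[0,0,-3],"dr":[0,0,0]}
    - {"slide":[0,0,0],"dr":[0,0,0]}

```text
time_s: 14.08
tcp_pos: [0.6067, -0.2387, 0.2006]
eef_rot: [[-0.0, 1.0, 0.01], [1.0, 0.0, -0.004], [-0.004, 0.01, -1.0]]
wrist_force: [0.5, -1.2, 0.1]
gripper_width: 0.0851
grasp_force: 0.0
```

Run:
```python
from h import *
for i in range(3):c=snap('wrist','w7')
print(np.round([w2px(c,[.6027,-.237,.068]),w2px(c,[.6027,-.237,.022])]).tolist())
plan(.456,.133,.2,90,n=11)
```

```text
[[314.0, 187.0], [314.0, 175.0]]
pos [ 0.6029 -0.2372  0.1929] yaw0 90.0 -> 90.0 rows 11 slide [3.37, -1.33, -0.06] dr [-0.0, -0.0, 0.0] width 0.0855 F [ 0.1  0.7 -0.3] grip 0.0 t 14.2333
```

View pics/w7.png

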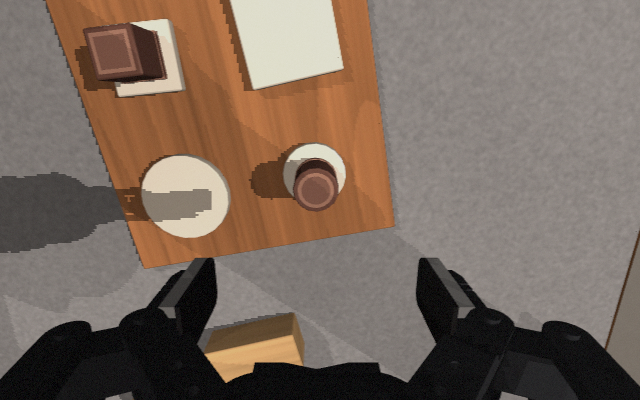

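Request:
step_arm:
  steps:
    - {"slide":[3.37,-1.33,-0.06],"dr":[0,0,0]}
    - {"slide":[3.37,-1.33,-0.06],"dr":[0,0,0]}
    - {"slide":[3.37,-1.33,-0.06],"dr":[0,0,0]}
    - {"slide":[3.37,-1.33,-0.06],"dr":[0,0,0]}
    - {"slide":[3.37,-1.33,-0.06],"dr":[0,0,0]}
    - {"slide":[3.37,-1.33,-0.06],"dr":[0,0,0]}
    - {"slide":[3.37,-1.33,-0.06],"dr":[0,0,0]}
    - {"slide":[3.37,-1.33,-0.06],"dr":[0,0,0]}

```text
time_s: 14.9
tcp_pos: [0.4945, 0.0335, 0.1961]
eef_rot: [[0.0, 1.0, -0.003], [1.0, -0.0, -0.0], [-0.0, -0.003, -1.0]]
wrist_force: [-0.2, 1.0, 0.3]
gripper_width: 0.0849
grasp_force: 0.0
```

Request:
step_arm:
  steps:
    - {"slide":[3.37,-1.33,-0.06],"dr":[0,0,0]}
    - {"slide":[3.37,-1.33,-0.06],"dr":[0,0,0]}
    - {"slide":[3.37,-1.33,-0.06],"dr":[0,0,0]}
    - {"slide":[0,0,0],"dr":[0,0,0]}
    - {"slide":[0,0,0],"dr":[0,0,0]}
    - {"slide":[0,0,0],"dr":[0,0,0]}

```text
time_s: 15.4
tcp_pos: [0.4561, 0.1331, 0.1986]
eef_rot: [[-0.001, 1.0, -0.002], [1.0, 0.001, -0.001], [-0.001, -0.002, -1.0]]
wrist_force: [-0.1, -0.5, -0.5]
gripper_width: 0.0853
grasp_force: 0.0
```

```bash
cat >> h.py <<'E'
from scipy.optimize import minimize
def fit(c,kind,guess,zb=.015,size=.06,rad=60):
    """fit pot silhouette (hull of bottom and top outlines); guess x,y,yaw"""
    hsv=cv2.cvtColor(c['color'],cv2.COLOR_RGB2HSV).astype(int); r=c['color'].astype(int)
    m=((r[:,:,0]-r[:,:,2]>8)&(r[:,:,0]-r[:,:,1]>.6*(r[:,:,0]-r[:,:,2]))).astype(np.uint8)
    u,v=w2px(c,[guess[0],guess[1],zb+.023]); k=np.zeros_like(m); cv2.circle(k,(int(u),int(v)),rad,1,-1); m=cv2.morphologyEx(m&k,cv2.MORPH_OPEN,np.ones((3,3)))
    n,l,s,_=cv2.connectedComponentsWithStats(m); i=1+np.argmax(s[1:,4]); ct=cv2.findContours((l==i).astype(np.uint8),0,2)[0]
    m=np.zeros_like(m); cv2.drawContours(m,ct,-1,1,-1)
    def cost(q):
        if kind=='r': a=np.linspace(0,2*np.pi,40); o=np.c_[np.cos(a),np.sin(a)]*size/2
        else: a=np.radians(q[2]+np.array([45,135,225,315])); o=np.c_[np.cos(a),np.sin(a)]*size/2**.5
        pts=np.array([w2px(c,[q[0]+x,q[1]+y,z]) for z in (zb,zb+.046) for x,y in o],np.float32)
        h=cv2.convexHull(pts); t=np.zeros_like(m); cv2.fillConvexPoly(t,np.round(h*16).astype(np.int32),1,shift=4)
        return float((t!=m).sum())
    S=[[*guess],*[np.array(guess)+d for d in ([.006,0,0],[0,.006,0],[0,0,8])]]
    r=minimize(cost,guess,method='Nelder-Mead',options=dict(initial_simplex=S)); print('fit',r.x.round(4),'mismatch',r.fun,'of',m.sum()); return r.x
E
python3 - <<'E'
from h import *
for i in range(3):c=snap('wrist','w8')
q=fit(c,'r',(.456,.133,0),size=.062)
fit(c,'s',(.599,.142,55.5),size=.06)
k=load('w7'); print('batLR',px2w(k,185.5,196,.022),px2w(k,230,196,.022)-px2w(k,141,196,.022))
fit(load('w7'),'r',(.6027,-.237,0),zb=.022,size=.038,rad=35)
plan(q[0],q[1],.036,90)
E
```

```text
fit [ 0.455   0.1326 -0.0617] mismatch 250.0 of 4280
fit [ 0.5994  0.142  56.5465] mismatch 413.0 of 6155
batLR [ 0.47885901 -0.25796734  0.022     ] [ 8.55073305e-02 -4.69233815e-05  0.00000000e+00]
fit [ 0.6036 -0.2388  8.0662] mismatch 142.0 of 1939
pos [0.4569 0.1323 0.1991] yaw0 89.9 -> 90.0 rows 5 slide [0.01, -0.04, 3.26] dr [-0.01, 0.01, -0.02] width 0.0857 F [-0.1 -0.9  0.1] grip 0.0 t 15.55
```

Request:
step_arm:
  steps:
    - {"slide":[0,-0.12,3],"dr":[0,0,0]}
    - {"slide":[0,0,3.7],"dr":[0,0,0]}
    - {"slide":[0,0,3.7],"dr":[0,0,0]}
    - {"slide":[0,0,3.5],"dr":[0,0,0]}
    - {"slide":[0,0,2.3],"dr":[0,0,0]}
    - {"slide":[0,0,1.4],"dr":[0,0,0]}
    - {"slide":[0,0,0],"dr":[0,0,0]}
    - {"slide":[0,0,0],"dr":[0,0,0]}

```text
time_s: 16.22
tcp_pos: [0.4554, 0.1324, 0.0232]
eef_rot: [[0.001, 1.0, -0.002], [1.0, -0.001, -0.001], [-0.001, -0.002, -1.0]]
wrist_force: [-0.2, 0.2, 0.1]
gripper_width: 0.0852
grasp_force: 0.0
```

Request:
step_arm:
  claw: 5
  steps:
    - {"slide":[0,0,0],"dr":[0,0,0]}
    - {"slide":[0,0,0],"dr":[0,0,0]}
    - {"slide":[0,0,0],"dr":[0,0,0]}
    - {"slide":[0,0,0],"dr":[0,0,0]}
    - {"slide":[0,0,0],"dr":[0,0,0]}
    - {"slide":[0,0,0],"dr":[0,0,0]}
    - {"slide":[0,0,0],"dr":[0,0,0]}
    - {"slide":[0,0,0],"dr":[0,0,0]}

```text
time_s: 16.88
tcp_pos: [0.4567, 0.1334, 0.0254]
eef_rot: [[-0.0, 1.0, 0.002], [1.0, 0.0, 0.0], [0.0, 0.002, -1.0]]
wrist_force: [0.7, -2.4, 5.9]
gripper_width: 0.0609
grasp_force: 63.8
```

Request:
step_arm:
  steps:
    - {"slide":[0,0,-0.8],"dr":[0,0,0]}
    - {"slide":[0,0,-1.5],"dr":[0,0,0]}
    - {"slide":[0,0,-3.2],"dr":[0,0,0]}
    - {"slide":[0,0,-3.5],"dr":[0,0,0]}
    - {"slide":[0,0,-3],"dr":[0,0,0]}
    - {"slide":[0,0,-1.5],"dr":[0,0,0]}
    - {"slide":[0,0,0],"dr":[0,0,0]}
    - {"slide":[0,0,0],"dr":[0,0,0]}

```text
time_s: 17.55
tcp_pos: [0.4562, 0.1335, 0.1603]
eef_rot: [[-0.0, 1.0, 0.003], [1.0, 0.0, 0.001], [0.001, 0.003, -1.0]]
wrist_force: [0.2, -0.6, -2.6]
gripper_width: 0.0611
grasp_force: 65.6
```

Run:
```python
from h import *
for i in range(3): imaging.capture('wrist')
plan(.4783,-.2585,.145,90,n=11)
```

```text
pos [0.4547 0.1331 0.1579] yaw0 90.0 -> 90.0 rows 11 slide [-3.56, 0.21, 0.12] dr [-0.01, 0.0, 0.0] width 0.0605 F [-0.4  0.2 -1.3] grip 65.6 t 17.7
```

Request:
step_arm:
  steps:
    - {"slide":[-3.56,0.21,0.12],"dr":[0,0,0]}
    - {"slide":[-3.56,0.21,0.12],"dr":[0,0,0]}
    - {"slide":[-3.56,0.21,0.12],"dr":[0,0,0]}
    - {"slide":[-3.56,0.21,0.12],"dr":[0,0,0]}
    - {"slide":[-3.56,0.21,0.12],"dr":[0,0,0]}
    - {"slide":[-3.56,0.21,0.12],"dr":[0,0,0]}
    - {"slide":[-3.56,0.21,0.12],"dr":[0,0,0]}
    - {"slide":[-3.56,0.21,0.12],"dr":[0,0,0]}

```text
time_s: 18.37
tcp_pos: [0.4714, -0.153, 0.1478]
eef_rot: [[-0.0, 1.0, -0.002], [1.0, 0.0, 0.001], [0.001, -0.002, -1.0]]
wrist_force: [0.5, 0.3, -2.3]
gripper_width: 0.0609
grasp_force: 65.6
```

Request:
step_arm:
  steps:
    - {"slide":[-3.56,0.21,0.12],"dr":[0,0,0]}
    - {"slide":[-3.56,0.21,0.12],"dr":[0,0,0]}
    - {"slide":[-3.56,0.21,0.12],"dr":[0,0,0]}
    - {"slide":[0,0,0],"dr":[0,0,0]}
    - {"slide":[0,0,0],"dr":[0,0,0]}
    - {"slide":[0,0,0],"dr":[0,0,0]}
    - {"slide":[0,0,0],"dr":[0,0,0]}

```text
time_s: 18.95
tcp_pos: [0.4781, -0.257, 0.1447]
eef_rot: [[-0.001, 1.0, -0.002], [1.0, 0.001, 0.001], [0.001, -0.002, -1.0]]
wrist_force: [0.2, 0.1, -1.5]
gripper_width: 0.0607
grasp_force: 65.6
```

Run:
```python
from h import *
for i in range(3): c=snap('wrist','w9')
plan(.4783,-.2585,.036,90,n=1)
```

```text
pos [ 0.4787 -0.2571  0.1454] yaw0 90.1 -> 90.0 rows 1 slide [-0.14, -0.04, 10.94] dr [-0.03, -0.02, 0.09] width 0.0611 F [ 0.3 -0.7 -1.3] grip 65.6 t 19.1
```

Request:
step_arm:
  steps:
    - {"slide":[-0.1,0,3],"dr":[0,0,0]}
    - {"slide":[0,0,3.5],"dr":[0,0,0]}
    - {"slide":[0,0,2.5],"dr":[0,0,0]}
    - {"slide":[0,0,1.3],"dr":[0,0,0]}
    - {"slide":[0,0,0.5],"dr":[0,0,0]}
    - {"slide":[0,0,0.2],"dr":[0,0,0]}
    - {"slide":[0,0,0],"dr":[0,0,0]}
    - {"slide":[0,0,0],"dr":[0,0,0]}

```text
time_s: 19.77
tcp_pos: [0.4796, -0.2594, 0.0367]
eef_rot: [[-0.0, 1.0, 0.002], [1.0, 0.0, -0.001], [-0.001, 0.002, -1.0]]
wrist_force: [0.2, 0.8, -1.4]
gripper_width: 0.0607
grasp_force: 65.6
```

Request:
step_arm:
  steps:
    - {"slide":[0,0,0.1],"dr":[0,0,0]}
    - {"slide":[0,0,0],"dr":[0,0,0]}
    - {"slide":[0,0,0],"dr":[0,0,0]}

```text
time_s: 20.02
tcp_pos: [0.4791, -0.2595, 0.0352]
eef_rot: [[-0.0, 1.0, 0.001], [1.0, 0.0, -0.001], [-0.001, 0.001, -1.0]]
wrist_force: [0.7, -0.1, -1.8]
gripper_width: 0.0609
grasp_force: 65.6
```

Request:
step_arm:
  steps:
    - {"slide":[0,0,0.2],"dr":[0,0,0]}
    - {"slide":[0,0,0],"dr":[0,0,0]}
    - {"slide":[0,0,0],"dr":[0,0,0]}
    - {"slide":[0,0,0],"dr":[0,0,0]}

```text
time_s: 20.35
tcp_pos: [0.4787, -0.2593, 0.0325]
eef_rot: [[-0.0, 1.0, -0.0], [1.0, 0.0, 0.0], [0.0, -0.0, -1.0]]
wrist_force: [-0.1, -0.8, -1.2]
gripper_width: 0.0605
grasp_force: 65.6
```

Request:
step_arm:
  steps:
    - {"slide":[0,0,0.07],"dr":[0,0,0]}
    - {"slide":[0,0,0],"dr":[0,0,0]}
    - {"slide":[0,0,0],"dr":[0,0,0]}

```text
time_s: 20.6
tcp_pos: [0.4788, -0.2593, 0.0324]
eef_rot: [[-0.0, 1.0, 0.0], [1.0, 0.0, -0.0], [-0.0, 0.0, -1.0]]
wrist_force: [-2.7, 0.3, 6.1]
gripper_width: 0.0606
grasp_force: 66.5
```

Contact at 6 N, so I release.

Request:
step_arm:
  claw: 8.54
  steps:
    - {"slide":[0,0,0],"dr":[0,0,0]}
    - {"slide":[0,0,0],"dr":[0,0,0]}
    - {"slide":[0,0,0],"dr":[0,0,0]}
    - {"slide":[0,0,0],"dr":[0,0,0]}
    - {"slide":[0,0,0],"dr":[0,0,0]}

```text
time_s: 21.02
tcp_pos: [0.4788, -0.2593, 0.0318]
eef_rot: [[-0.0, 1.0, -0.0], [1.0, 0.0, 0.0], [0.0, -0.0, -1.0]]
wrist_force: [0.2, 0.6, 0.7]
gripper_width: 0.0854
grasp_force: 0.0
```

Request:
step_arm:
  steps:
    - {"slide":[0,0,-1.5],"dr":[0,0,0]}
    - {"slide":[0,0,-3.5],"dr":[0,0,0]}
    - {"slide":[0,0,-4],"dr":[0,0,0]}
    - {"slide":[0,0,-4],"dr":[0,0,0]}
    - {"slide":[0,0,-3],"dr":[0,0,0]}
    - {"slide":[0,0,0],"dr":[0,0,0]}

```text
time_s: 21.52
tcp_pos: [0.482, -0.261, 0.1983]
eef_rot: [[-0.0, 1.0, 0.009], [1.0, 0.0, -0.005], [-0.005, 0.009, -1.0]]
wrist_force: [1.2, -0.7, 0.5]
gripper_width: 0.0853
grasp_force: 0.0
```

Run:
```python
from h import *
for i in range(3):c=snap('wrist','w10')
print(np.round([w2px(c,[.4783,-.2585,.068]),w2px(c,[.4783,-.2585,.022])]).tolist())
fit(c,'r',(.4785,-.2585,0),zb=.022,size=.062)
plan(.599,.142,.2,56,n=12)
```

```text
[[314.0, 187.0], [314.0, 174.0]]
fit [ 0.4788 -0.2604  3.8583] mismatch 173.0 of 4772
pos [ 0.4785 -0.2591  0.1916] yaw0 90.0 -> 56.0 rows 12 slide [3.54, 0.07, -0.07] dr [0.0, -0.0, 2.83] width 0.0854 F [-0.5 -0.2 -0.4] grip 0.0 t 21.6667
```

View pics/w10.png

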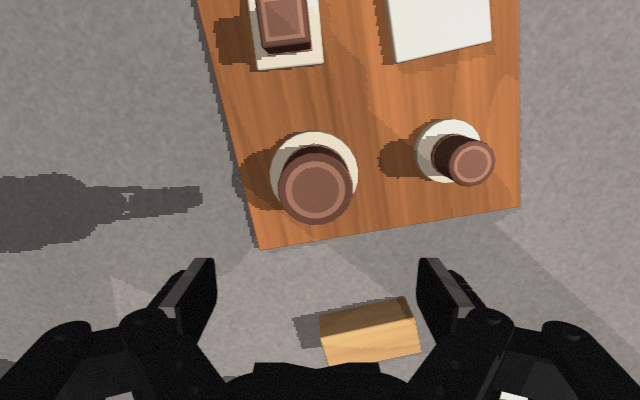

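Request:
step_arm:
  steps:
    - {"slide":[3.54,0.07,-0.07],"dr":[0,0,2.83]}
    - {"slide":[3.54,0.07,-0.07],"dr":[0,0,2.83]}
    - {"slide":[3.54,0.07,-0.07],"dr":[0,0,2.83]}
    - {"slide":[3.54,0.07,-0.07],"dr":[0,0,2.83]}
    - {"slide":[3.54,0.07,-0.07],"dr":[0,0,2.83]}
    - {"slide":[3.54,0.07,-0.07],"dr":[0,0,2.83]}
    - {"slide":[3.54,0.07,-0.07],"dr":[0,0,2.83]}
    - {"slide":[3.54,0.07,-0.07],"dr":[0,0,2.83]}

```text
time_s: 22.33
tcp_pos: [0.5313, 0.0188, 0.1955]
eef_rot: [[0.387, 0.922, -0.004], [0.922, -0.387, -0.0], [-0.002, -0.003, -1.0]]
wrist_force: [-0.3, -0.3, 0.4]
gripper_width: 0.0854
grasp_force: 0.0
```

Request:
step_arm:
  steps:
    - {"slide":[3.54,0.07,-0.07],"dr":[0,0,2.83]}
    - {"slide":[3.54,0.07,-0.07],"dr":[0,0,2.83]}
    - {"slide":[3.54,0.07,-0.07],"dr":[0,0,2.83]}
    - {"slide":[3.54,0.07,-0.07],"dr":[0,0,2.83]}
    - {"slide":[0,0,0],"dr":[0,0,0]}
    - {"slide":[0,0,0],"dr":[0,0,0]}

```text
time_s: 22.83
tcp_pos: [0.5984, 0.1432, 0.1977]
eef_rot: [[0.556, 0.831, -0.003], [0.831, -0.556, -0.001], [-0.003, -0.002, -1.0]]
wrist_force: [-0.2, -1.0, -0.6]
gripper_width: 0.0851
grasp_force: 0.0
```

Run:
```python
from h import *
for i in range(3):c=snap('wrist','w11')
q=fit(c,'s',(.599,.142,56),size=.06)
plan(q[0],q[1],.023,q[2],n=6)
```

```text
fit [ 0.5997  0.1427 57.5154] mismatch 326.0 of 5200
pos [0.5977 0.1409 0.1988] yaw0 56.0 -> 57.5 rows 6 slide [0.05, 0.01, 2.93] dr [-0.02, 0.02, -0.24] width 0.0856 F [ 0.1 -1.   0.1] grip 0.0 t 22.9833
```

Request:
step_arm:
  steps:
    - {"slide":[0.22,0.05,3],"dr":[0,0,-0.5]}
    - {"slide":[0,0,3.7],"dr":[0,0,0]}
    - {"slide":[0,0,3.7],"dr":[0,0,0]}
    - {"slide":[0,0,3.5],"dr":[0,0,0]}
    - {"slide":[0,0,2.3],"dr":[0,0,0]}
    - {"slide":[0,0,1.4],"dr":[0,0,0]}
    - {"slide":[0,0,0],"dr":[0,0,0]}
    - {"slide":[0,0,0],"dr":[0,0,0]}

```text
time_s: 23.65
tcp_pos: [0.6005, 0.1427, 0.0244]
eef_rot: [[0.552, 0.834, -0.001], [0.834, -0.552, -0.0], [-0.001, -0.001, -1.0]]
wrist_force: [1.1, -0.3, 0.3]
gripper_width: 0.0854
grasp_force: 0.0
```

Request:
step_arm:
  claw: 5
  steps:
    - {"slide":[0,0,0],"dr":[0,0,0]}
    - {"slide":[0,0,0],"dr":[0,0,0]}
    - {"slide":[0,0,0],"dr":[0,0,0]}
    - {"slide":[0,0,0],"dr":[0,0,0]}
    - {"slide":[0,0,0],"dr":[0,0,0]}
    - {"slide":[0,0,0],"dr":[0,0,0]}
    - {"slide":[0,0,0],"dr":[0,0,0]}
    - {"slide":[0,0,0],"dr":[0,0,0]}

```text
time_s: 24.32
tcp_pos: [0.6021, 0.1437, 0.0265]
eef_rot: [[0.551, 0.834, 0.003], [0.834, -0.551, 0.001], [0.002, 0.002, -1.0]]
wrist_force: [-0.3, -1.0, 6.1]
gripper_width: 0.0593
grasp_force: 65.4
```

Request:
step_arm:
  steps:
    - {"slide":[0,0,-0.8],"dr":[0,0,0]}
    - {"slide":[0,0,-1.5],"dr":[0,0,0]}
    - {"slide":[0,0,-3.2],"dr":[0,0,0]}
    - {"slide":[0,0,-3.5],"dr":[0,0,0]}
    - {"slide":[0,0,-2],"dr":[0,0,0]}
    - {"slide":[0,0,0],"dr":[0,0,0]}
    - {"slide":[0,0,0],"dr":[0,0,0]}
    - {"slide":[0,0,0],"dr":[0,0,0]}

```text
time_s: 24.98
tcp_pos: [0.6001, 0.1433, 0.1341]
eef_rot: [[0.551, 0.834, -0.0], [0.834, -0.551, -0.0], [-0.0, -0.0, -1.0]]
wrist_force: [-0.3, 0.4, -1.9]
gripper_width: 0.0588
grasp_force: 65.0
```

Run:
```python
from h import *
for i in range(3): imaging.capture('wrist')
plan(.5793,-.1117,.12,102.5,n=11)
```

```text
pos [0.5997 0.1432 0.133 ] yaw0 56.5 -> 102.5 rows 11 slide [-2.36, 0.33, 0.12] dr [-0.01, 0.01, -4.18] width 0.0591 F [-0.3 -0.2 -1.1] grip 65.0 t 25.1333
```

Request:
step_arm:
  steps:
    - {"slide":[-2.36,0.33,0.12],"dr":[0,0,-4.18]}
    - {"slide":[-2.36,0.33,0.12],"dr":[0,0,-4.18]}
    - {"slide":[-2.36,0.33,0.12],"dr":[0,0,-4.18]}
    - {"slide":[-2.36,0.33,0.12],"dr":[0,0,-4.18]}
    - {"slide":[-2.36,0.33,0.12],"dr":[0,0,-4.18]}
    - {"slide":[-2.36,0.33,0.12],"dr":[0,0,-4.18]}
    - {"slide":[-2.36,0.33,0.12],"dr":[0,0,-4.18]}
    - {"slide":[-2.36,0.33,0.12],"dr":[0,0,-4.18]}

```text
time_s: 25.8
tcp_pos: [0.5641, -0.0423, 0.1235]
eef_rot: [[-0.003, 1.0, -0.002], [1.0, 0.003, 0.0], [0.0, -0.002, -1.0]]
wrist_force: [-0.0, 0.9, -0.1]
gripper_width: 0.0594
grasp_force: 64.9
```

Request:
step_arm:
  steps:
    - {"slide":[-2.36,0.33,0.12],"dr":[0,0,-4.18]}
    - {"slide":[-2.36,0.33,0.12],"dr":[0,0,-4.18]}
    - {"slide":[-2.36,0.33,0.12],"dr":[0,0,-4.18]}
    - {"slide":[0,0,0],"dr":[0,0,0]}
    - {"slide":[0,0,0],"dr":[0,0,0]}
    - {"slide":[0,0,0],"dr":[0,0,0]}
    - {"slide":[0,0,0],"dr":[0,0,0]}

```text
time_s: 26.38
tcp_pos: [0.5796, -0.1102, 0.1205]
eef_rot: [[-0.217, 0.976, -0.001], [0.976, 0.217, 0.0], [0.001, -0.001, -1.0]]
wrist_force: [0.1, -0.1, -0.5]
gripper_width: 0.0592
grasp_force: 64.9
```

Run:
```python
from h import *
for i in range(3): c=snap('wrist','w12')
plan(.5793,-.1117,.036,102.5,n=1)
```

```text
pos [ 0.5801 -0.1102  0.121 ] yaw0 102.6 -> 102.5 rows 1 slide [-0.14, -0.1, 8.5] dr [-0.02, -0.01, 0.06] width 0.0593 F [ 0.  -0.3 -0.7] grip 64.9 t 26.5333
```

Request:
step_arm:
  steps:
    - {"slide":[-0.1,-0.05,3],"dr":[0,0,0]}
    - {"slide":[0,0,2.8],"dr":[0,0,0]}
    - {"slide":[0,0,1.6],"dr":[0,0,0]}
    - {"slide":[0,0,0.7],"dr":[0,0,0]}
    - {"slide":[0,0,0.4],"dr":[0,0,0]}
    - {"slide":[0,0,0],"dr":[0,0,0]}
    - {"slide":[0,0,0],"dr":[0,0,0]}
    - {"slide":[0,0,0],"dr":[0,0,0]}

```text
time_s: 27.2
tcp_pos: [0.5809, -0.1122, 0.0373]
eef_rot: [[-0.217, 0.976, 0.002], [0.976, 0.217, -0.0], [-0.001, 0.002, -1.0]]
wrist_force: [-0.1, 1.2, -2.1]
gripper_width: 0.0593
grasp_force: 65.0
```

Request:
step_arm:
  steps:
    - {"slide":[0,0,0.1],"dr":[0,0,0]}
    - {"slide":[0,0,0],"dr":[0,0,0]}
    - {"slide":[0,0,0],"dr":[0,0,0]}
    - {"slide":[0,0,0],"dr":[0,0,0]}

```text
time_s: 27.53
tcp_pos: [0.5801, -0.1121, 0.0354]
eef_rot: [[-0.217, 0.976, 0.0], [0.976, 0.217, -0.0], [-0.0, 0.0, -1.0]]
wrist_force: [0.1, 0.4, -1.5]
gripper_width: 0.0592
grasp_force: 65.0
```

Request:
step_arm:
  steps:
    - {"slide":[0,0,0.15],"dr":[0,0,0]}
    - {"slide":[0,0,0],"dr":[0,0,0]}
    - {"slide":[0,0,0],"dr":[0,0,0]}
    - {"slide":[0,0,0],"dr":[0,0,0]}

```text
time_s: 27.87
tcp_pos: [0.58, -0.1121, 0.0335]
eef_rot: [[-0.217, 0.976, -0.0], [0.976, 0.217, 0.0], [0.0, -0.0, -1.0]]
wrist_force: [0.5, 0.0, -0.8]
gripper_width: 0.059
grasp_force: 65.2
```

Request:
step_arm:
  steps:
    - {"slide":[0,0,0.08],"dr":[0,0,0]}
    - {"slide":[0,0,0],"dr":[0,0,0]}
    - {"slide":[0,0,0],"dr":[0,0,0]}

```text
time_s: 28.12
tcp_pos: [0.58, -0.1121, 0.0334]
eef_rot: [[-0.217, 0.976, 0.0], [0.976, 0.217, -0.0], [-0.0, 0.0, -1.0]]
wrist_force: [-3.4, -0.2, 8.0]
gripper_width: 0.0594
grasp_force: 65.9
```

Request:
step_arm:
  claw: 8.54
  steps:
    - {"slide":[0,0,0],"dr":[0,0,0]}
    - {"slide":[0,0,0],"dr":[0,0,0]}
    - {"slide":[0,0,0],"dr":[0,0,0]}
    - {"slide":[0,0,0],"dr":[0,0,0]}
    - {"slide":[0,0,0],"dr":[0,0,0]}

```text
time_s: 28.53
tcp_pos: [0.5799, -0.1121, 0.0327]
eef_rot: [[-0.217, 0.976, -0.0], [0.976, 0.217, 0.0], [0.0, -0.0, -1.0]]
wrist_force: [-0.6, 0.2, 0.8]
gripper_width: 0.0856
grasp_force: 0.0
```

Request:
step_arm:
  steps:
    - {"slide":[0,0,-1.5],"dr":[0,0,0]}
    - {"slide":[0,0,-3.5],"dr":[0,0,0]}
    - {"slide":[0,0,-4],"dr":[0,0,0]}
    - {"slide":[0,0,-4],"dr":[0,0,0]}
    - {"slide":[0,0,-4],"dr":[0,0,0]}
    - {"slide":[2,0,-3],"dr":[0,0,0]}
    - {"slide":[2,0,0],"dr":[0,0,0]}
    - {"slide":[0,0,0],"dr":[0,0,0]}

```text
time_s: 29.2
tcp_pos: [0.5718, -0.0709, 0.2352]
eef_rot: [[-0.218, 0.976, 0.004], [0.976, 0.218, 0.001], [-0.0, 0.004, -1.0]]
wrist_force: [0.3, -0.1, -0.2]
gripper_width: 0.0851
grasp_force: 0.0
```

Run:
```python
from h import *
for i in range(3):c=snap('wrist','w13')
fit(c,'s',(.58,-.112,12.5),zb=.022,size=.06)
fit(c,'s',(.455,-.1346,6.4),zb=.022,size=.036,rad=38)
```

```text
fit [ 0.5809 -0.1153 12.7207] mismatch 250.0 of 4226
fit [ 0.4555 -0.1351  5.5134] mismatch 187.0 of 2173
```

View pics/w13.png

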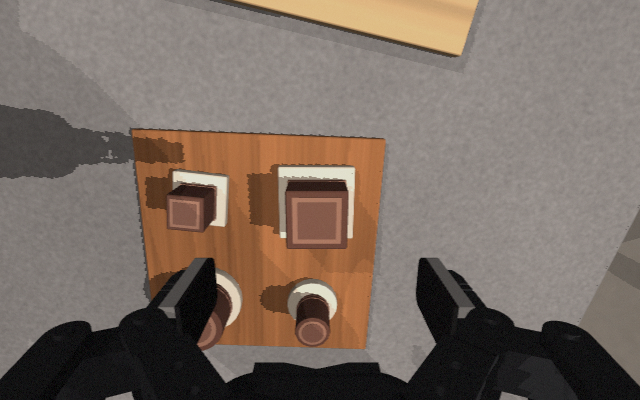

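All four pots stand upright on their matching bats: large square at (317,213), small square (190,208), small round (312,325) and large round (210,310). The fits place the two square pots within about 4 mm and 1° of their bats. The round pots were within about 2 mm at their earlier fits, so I hand the job in.

```bash
python3 -c "
from h import *
print(job.job_done())"
```

```text
the job is handed in; nothing more can be done
None
```

The job is handed in: all four pots stand rim down on their matching bats, by my camera fits within about 4 mm of centre, with the square pots within about 1° of parallel.

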